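# Ready the cheese for serving: spoon on its rest, cheese jar to the front

### The job

Get the cheese ready to be served: first lay the long wooden spoon in both notches of the spoon rest so that it sits level, setting it down rather than dropping it, and let go of it. Then take the knob of the cheese jar (the tallest jar, the only one with a knob) and turn the carousel, without spinning it fast, until that jar stands centred over the tongue at the carousel's front. Finish while still gripping the knob and holding the carousel still there; leave everything else on the table where it is.

Things in the scene. Friction and masses are not known exactly. Their poses are not given: they have to be found in the camera images.
- spoon: loose wooden serving spoon, 270 mm long, about 70 g, lying flat beyond the rest (seen from the robot). Round handle, diameter 14 mm, from 157 mm behind to 70 mm ahead of its balance point; round bowl 44 mm across, 10 mm thick, centred 91 mm ahead. Origin: 7 mm below the handle's axis at the balance point, on the table; x along the handle to the bowl, z up
- spoon_mid (a point): the spoon's balance point, on the axis of the handle, 7 mm above the table as it lies; axes as the spoon's. Grip here, across the handle
- rest: fixed white ceramic spoon rest: foot 70 x 120 mm, 8 mm thick; two upright saddles 10 mm thick, 45 mm either side of the middle along y (80 mm clear between them), each with a 90 degree V notch open upwards: mouth 42 mm wide, bottom of the V at 35 mm, highest points 56 mm above the table. The notches line up along y. Origin: centre of the underside, z up
- rest_seat (a point): point midway between the saddles where the handle's axis lies when it rests in both notches, 45 mm above the table; axes as the rest's
- carousel: fixed round aluminium foot of a condiment carousel, diameter 200 mm, 18 mm high; at its front a flat tongue, 36 mm wide, 10 mm high, round end, reaches 168 mm from the axis and shows from under the tray. Origin: on the turning axis, on the table; the tongue points along -x of this frame (roughly, not exactly, to the robot), z up
- tray (a joint): turn of the carousel's wooden tray (diameter 250 mm, top 30 mm above the table) in rad, counter-clockwise from above positive; 0 or a full turn: cheese jar at the front. Turns either way without a stop, friction about 0.1 N m, stays where left. On it: a post with a ball top on the axis, 126 mm above the table, and four lower jars and tins, up to 104 mm above the table
- cheese_knob (a point): knob of the cheese jar, which is the tallest jar, and the only one with a knob. Jar of glass, 56 mm wide, steel lid 58 mm wide; on the lid an upright round steel knob, diameter 24 mm, from 118 to 142 mm above the table. Fixed to the tray, its centre 85 mm from the turning axis. The round knob can turn between the finger pads. This point: middle of the knob, on its axis, 130 mm above the table
- glass_mid: bystander: empty clear tumbler, 70 wide, 88 tall, in the middle between carousel and rest, nearer the robot (mm); origin at its underside
- glass_side: bystander: empty clear tumbler, 70 wide, 88 tall, far left, near the robot (mm); origin at its underside
- fork: bystander: steel table fork, 165 long, lying at the right, near the robot (mm); origin at its underside
- pepper_mill: bystander: dark turned wooden pepper mill, 54 wide, 170 tall, at the back (mm); origin at its underside
Things that resemble listed ones, but are neither listed nor needed, are in the scene too. Leave any blue look-alike of the rest alone.

How it is judged (in metres and radians):
On the way, in this order (a step that is already met when the one before it is completed fails the run):
1. the spoon lies level in both notches of the rest, let go (x of spoon_mid in the frame of rest between -0.006 and 0.006 m and y of spoon_mid in the frame of rest between -0.04 and 0.04 m and z of spoon_mid in the frame of rest between 0.04 and 0.05 m and angle between the x axis of spoon_mid and the y axis of rest, either way round below 0.08 rad and contact force between the fingers and spoon below 0.1 N and linear speed of spoon below 0.02 m/s), for 0.3 s.
2. the cheese jar is at the front, over the tongue, the fingers on it (y of cheese_knob in the frame of carousel between -0.01 and 0.01 m and x of cheese_knob in the frame of carousel below -0.05 m and contact force between the fingers and carousel above 1 N and distance between the grasp point and cheese_knob below 0.04 m), for 0.2 s.
At the end, for the whole second after the job is handed in: Spoon at rest in both notches, let go: middle within 6 mm sideways, 5 mm in height, 40 mm lengthwise of the seat, 0.08 rad of its line. Jar within 10 mm of the tongue's centre line, on its side; tray under 0.05 rad/s; fingers grip the jar's knob (over 1 N, TCP within 40 mm) (all of step 1 and all of step 2 and velocity of joint tray between -0.05 and 0.05 rad/s); the arm keeps its last pose, push and grip.
It fails at once if the spoon is dropped (let go more than 30 mm above its place in the rest) (height (world z) of spoon_mid above 0.075 m and contact force between anything else and spoon below 0.01 N).
It fails at once if the carousel is spun faster than 4 rad/s (velocity of joint tray above 4 rad/s or velocity of joint tray below -4 rad/s).
It fails at once if a bystander is moved by more than 30 mm (distance of any of glass_mid, glass_side, fork, pepper_mill from where it was at the start of the episode above 0.03 m).
It also fails if it takes over 61 s, if anything falls off the work surface, if the arm or the gripper's body presses on something with over 40 N, if the wrist force passes 120 N, or if a joint passes its speed limit or range.

### The arm

A 6-joint arm with a two-finger parallel gripper is mounted at the origin on the work surface. World frame = base frame: x ahead of the robot, y to its left, z up, the work surface at z = 0. Lengths are in m, angles in degrees, forces in N, time in s.
With the tool pointing down it reaches from about 0.25 to 0.725 m from the base axis. Payload 9.7 kg.
Tool frame: the origin (TCP) lies between the finger pads, 19 mm behind the fingertips; this is the grasp point; z points along the fingers, y is the line along which they close (so a half turn about z gives the same grasp; the last joint's range is limited). The gripper opens to 85 mm and grips with 20 to 120 N. Pads are 22 mm wide; open, the fingers measure 114 mm over their backs; the gripper's body (76 mm by 85 mm) begins 54 mm behind the grasp point. The pads swing forward as they close: fully open they stand 13 mm farther back than shut.
Start: joints at [73.682, 4.979, 10.078, 95.1, 0, 90], TCP at [0.155, 0.528, 0.25] pointing down, gripper open.
Joint ranges: [-179.16, 179.16], [-48.56, 103.87], [-65.8, 70.77], [-126.05, 130.52], [-82.76, 87.17], [-180, 180]. Speed limits (degrees/s): [127.2, 127.2, 147.25, 180, 180, 180].

### API

Orientations are given as [roll, pitch, yaw] about the fixed x, y, z axes, in that order (R = Rz(yaw) Ry(pitch) Rx(roll)).
In Python, from workcell import * gives the robot as it stands.
- The arm moves only by the tool servo_tool, never from a script. Its argument "moves" is a list of rows, each a list of 4 numbers: the shift along the world's x, y, z in shares of 60 cm (1.0 is 60 cm), then the turn about the world's z in normalised numbers (1 is 2 pi rad). A call has 1 to 20 rows; each row is the pose to reach, as a shift and turn from the pose commanded when the call began; what a row does not reach only later rows make up. A row lasts 1/12 s, in which the tool goes at most 41.7 mm and 7.16 degrees, less where a joint would pass 70% of its speed; a pose out of reach is approached as far as the arm can. A shift or turn number past 1, either way, is cut back to 1. A call with a gripper value outside its range is refused whole. "claw" is the closure, from 0 (fully open) to 1 (shut), set as the call begins (left out, the last holds). The fingers move at their own pace and stop on an object; "force" is the grip in N (left out, the last holds). Time passes only in rows, so rows that repeat a pose let the fingers close. It gives the time, the measured TCP pose, the force, the opening and the grip force at its end, in the units of the state.
- get_obs(): the state, without advancing time (a new reading comes with each control period).
- camera(name): name is "side" or "top"; returns the picture (400x640x3 uint8, red, green, blue); there is no depth.
- get_calibration(name): a dict with "fx", "fy", "cx", "cy" (pixels), "k1" (the pictures are not rectified: a ray, as slopes to the right and down, at radius r is drawn at 1 + k1 r^2 times it, then the intrinsics apply), "rvec" (rotation vector, rad) and "tvec" (3), from world to camera coordinates, as OpenCV has them. Camera axes: x right, y down, z forward; pixel columns grow to the right and rows downward; lengths in m; the calibration is good to about 2 mm. A picture is of the moment at which its call begins. get_calibration takes no time and is no camera call.
- job_done(): hands the job in; it is judged then, once.
The state is a dict: "time": time; "q": joint angles; "qd": joint speeds; "joint_efforts": joint torques, N m; "ee_pos": TCP position; "tcp_rot": TCP orientation; "wrist_force": force on the tool from outside, world axes, zero at the start; "torque": the same for the moment, N m; "opening": finger opening in m; "grasp_force": force on a finger pad.
Only numpy, scipy, OpenCV 4.12 (cv2) and the standard library are available. Lean on these libraries where they do the work, as an engineer would, in place of code of your own. Each camera call takes 0.05 s, during which the arm holds its last target. There are 200 camera calls.

## Working session

There is one attempt and no reset: what is moved stays moved. The work goes in short steps, Python scripts to look and compute and a tool call to move; the robot and the scene stay as the last step left them, time stands still between calls to the robot, and variables do not carry over. Pictures are saved under pics/ and viewed, at most 10 in all, crops included, and the job is handed in when it is done.

Besides the shell and the picture viewer there is one more tool, called after ">>>" as name(argument=value, ...), one argument or row to a line, values as JSON. servo_tool: Moves the arm, as the interface text tells. Its arguments: {"type":"object","properties":{"moves":{"type":"array","items":{"type":"array","items":{"type":"number"}}},"claw":{"type":"number"},"force":{"type":"number"}},"required":["moves"]}

```bash
mkdir -p pics; ls; cat > h.py <<'E'
from workcell import *
import numpy as np, cv2
def cal(n):
    c=get_calibration(n); R=cv2.Rodrigues(np.array(c["rvec"],float))[0]; t=np.array(c["tvec"],float).ravel()
    K=np.array([[c["fx"],0,c["cx"]],[0,c["fy"],c["cy"]],[0,0,1.]]); d=np.array([c["k1"],0,0,0,0.])
    return R,t,K,d
def rays(n,px):
    R,t,K,d=cal(n); u=cv2.undistortPoints(np.array(px,float).reshape(-1,1,2),K,d).reshape(-1,2)
    return -R.T@t, np.c_[u,np.ones(len(u))]@R
def plane(n,px,z):
    o,r=rays(n,px); return o+r*((z-o[2])/r[:,2])[:,None]
def proj(n,P):
    R,t,K,d=cal(n); return cv2.projectPoints(np.array(P,float).reshape(-1,1,3),cv2.Rodrigues(R)[0],t,K,d)[0].reshape(-1,2)
E
python3 - <<'E'
from h import *
for n in("top","side"):
    im=camera(n); cv2.imwrite(f"pics/{n}0.png",im[:,:,::-1]); R,t,K,d=cal(n); print(n,-R.T@t,R[2],K[0,0],d[0])
E
```

```text
pics
top [ 0.39979028 -0.00745535  1.80646893] [ 0.05303219  0.00980366 -0.99854468] 502.46051874459465 -0.16070282720559503
side [ 0.22575993 -1.01645861  1.02176434] [ 0.17439126  0.73454244 -0.65577061] 438.58857688103575 -0.0655086753041863
```

View pics/top0.png

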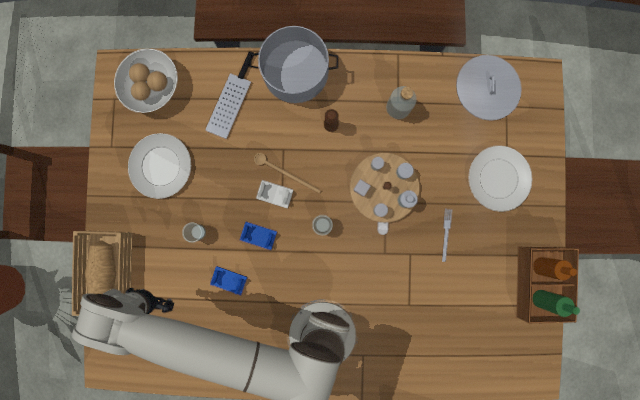

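View pics/side0.png

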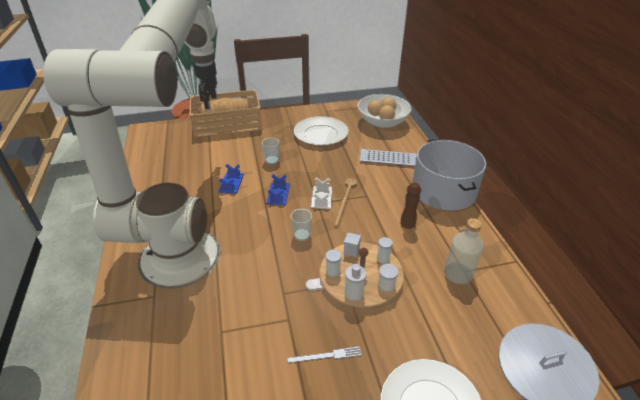

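The top view shows the spoon from its bowl at (260,159) to its tail at (320,191), the white rest at (275,193), the carousel at (386,187), its tongue at (383,228) and the likely cheese jar at (408,199). The side view puts the knob at (356,270). I'll zoom in.

```bash
python3 - <<'E'
from h import *
t=cv2.imread("pics/top0.png"); s=cv2.imread("pics/side0.png")
a=cv2.resize(t[140:250,240:440],None,fx=4,fy=4,interpolation=cv2.INTER_CUBIC)
cv2.imwrite("pics/c1.png",a)
cv2.imwrite("pics/c2.png",cv2.resize(s[165:315,290:440],None,fx=4,fy=4,interpolation=cv2.INTER_CUBIC))
E
```

```text
(no output)
```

View pics/c1.png

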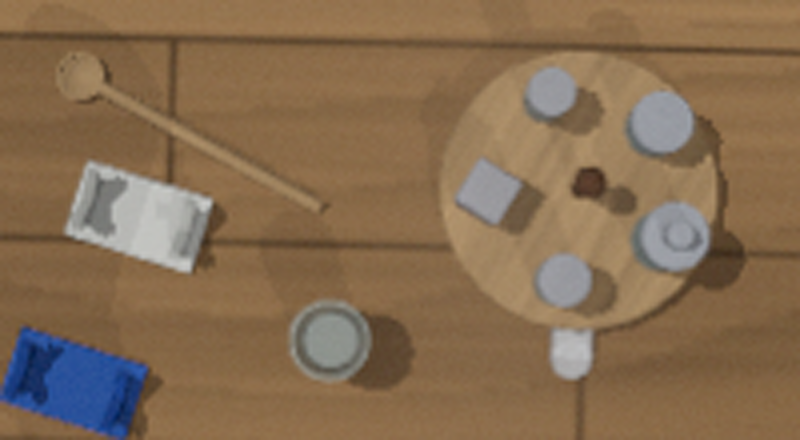

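View pics/c2.png

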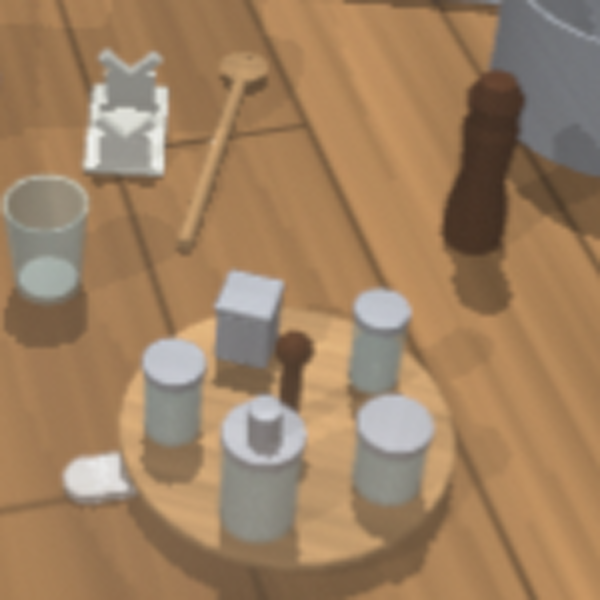

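The crops show the rest's foot, with corners at about (90,162), (213,197), (192,272) and (66,233) in c1. The spoon runs from its bowl at (81,76) to its tail at (322,207), the knob top is at (682,235), the post ball at (588,182) and the tongue's end at (572,378). In c2 the knob top is at (266,405).

```bash
python3 - <<'E'
from h import *
t=cv2.imread("pics/top0.png"); g=lambda p:np.array(p,float)/4+np.array([240,140])-.375
s2=lambda p:np.array(p,float)/4+np.array([290,165])-.375
# rest mask
hsv=cv2.cvtColor(t,cv2.COLOR_BGR2HSV)
def blob(m,x0,y0,x1,y1):
    k=np.zeros_like(m);k[y0:y1,x0:x1]=m[y0:y1,x0:x1]
    c=max(cv2.findContours(k,0,1)[0],key=cv2.contourArea);return c
m=((hsv[...,1]<70)&(hsv[...,2]>70)).astype(np.uint8)*255
c=blob(m,250,175,300,215); P=plane("top",c,.008)
r=cv2.minAreaRect((P[:,:2]*1000).astype(np.float32)); print("rest mask",r)
Q=plane("top",g([(90,162),(213,197),(192,272),(66,233)]),.008); print("rest man",Q.round(4).tolist(),Q.mean(0),
  np.degrees(np.arctan2(*( (Q[0]+Q[3]-Q[1]-Q[2])[[1,0]]))))
b=plane("top",g([(81,76)]),.008)[0]; e=plane("top",g([(326,209)]),.007)[0]; a=plane("top",g([(105,89)]),.007)[0]
print("spoon",b,e,np.linalg.norm(b-e))
# handle mask: centroids by columns along the line: brightness peak
L=[]
gray=t[...,2].astype(np.float32)
p0,p1=g((112,92)),g((315,203)); u=(p1-p0)/np.linalg.norm(p1-p0); nn=np.array([-u[1],u[0]])
for s in np.linspace(0,np.linalg.norm(p1-p0),40):
    o=np.arange(-5,5.01,.25); pts=(p0+s*u+o[:,None]*nn).astype(np.float32)
    v=cv2.remap(gray,pts[None,:,0],pts[None,:,1],1)[0]; v=np.clip(v-np.median(v)-8,0,None)
    if v.sum()>0:L.append(p0+s*u+(v*o).sum()/v.sum()*nn)
H=plane("top",np.array(L),.007)[:,:2]
vx=cv2.fitLine(H.astype(np.float32),cv2.DIST_HUBER,0,.01,.01).ravel(); 
d=vx[:2]*np.sign(np.dot(vx[:2],(b-e)[:2])); q=vx[2:]
print("dir",d,np.degrees(np.arctan2(d[1],d[0])),"mid from bowl",q+d*(np.dot(b[:2]-q,d)-.091),"from tail",q+d*(np.dot(e[:2]-q,d)+.157))
k=plane("top",g([(682,235)]),.142)[0]; k2=plane("side",s2([(266,405)]),.142)[0]
print("knob",k,k2)
print("post",plane("top",g([(588,182)]),.117), "side",plane("side",s2([(294,349)]),.117))
print("tongue", plane("top",g([(572,378),(551,345),(594,345)]),.010))
# tray ellipse at z=.03
hs=plane("top",g([(440,185),(719,185),(580,50),(578,329)]),.03);print("tray",hs)
print("glass",plane("top",g([(330,340)]),.088), "bases",plane("side",s2([(47,278)]),.003))
print("mill",plane("top",[[332,114]],.17), plane("side",s2([(497,95)]),.15))
E
```

```text
rest mask ((503.875732421875, 182.4827880859375), (121.59344482421875, 71.97876739501953), 73.86636352539062)
rest man [[0.5519, 0.2281, 0.008], [0.5228, 0.1163, 0.008], [0.455, 0.1334, 0.008], [0.4874, 0.2479, 0.008]] [0.50427282 0.18141451 0.008     ] 74.7729619900627
spoon [0.62976927 0.23874787 0.008     ] [0.51426875 0.01456908 0.007     ] 0.2521854449649727
dir [0.46476796 0.88543254] 62.30479464007269 mid from bowl [0.58693939 0.15845486] from tail [0.58499846 0.15475718]
knob [ 0.49068639 -0.28374487  0.142     ] [ 0.49152087 -0.2807663   0.142     ]
post [[ 0.53507662 -0.20740389  0.117     ]] side [[ 0.53301173 -0.2138934   0.117     ]]
tongue [[ 0.36775502 -0.20869964  0.01      ]
 [ 0.39683589 -0.18931018  0.01      ]
 [ 0.39763088 -0.22788999  0.01      ]]
tray [[ 0.53637212 -0.08624212  0.03      ]
 [ 0.54210882 -0.33499435  0.03      ]
 [ 0.65996853 -0.20893122  0.03      ]
 [ 0.41150357 -0.210971    0.03      ]]
glass [[0.39710801 0.00759408 0.088     ]] bases [[0.39554686 0.00922086 0.003     ]]
mill [[ 0.76260851 -0.01743452  0.17      ]] [[ 0.76221161 -0.01251069  0.15      ]]
```

```bash
python3 - <<'E'
from h import *
o=get_obs(); print({k:np.round(v,4) for k,v in o.items()})
E
```

```text
{'time': np.float64(0.1), 'q': array([ 7.36837e+01,  5.00780e+00,  1.00394e+01,  9.50982e+01,
       -6.00000e-04,  8.99997e+01]), 'qd': array([-0.0175, -0.0279, -0.0082,  0.098 , -0.0288, -0.0426]), 'joint_efforts': array([ 3.00000e-04, -5.21562e+01,  4.65655e+01,  1.60000e-02,
        0.00000e+00,  0.00000e+00]), 'ee_pos': array([0.1545, 0.5277, 0.2494]), 'tcp_rot': array([-1.799334e+02,  6.000000e-04,  1.636840e+02]), 'wrist_force': array([-0.3427,  0.9895, -0.0495]), 'torque': array([-0.0052,  0.0027,  0.0212]), 'grasp_force': np.float64(0.0), 'opening': np.float64(0.0855)}
```

The manual's scale: shifts go in shares of 60 cm and turns go in shares of 2 pi rad. Converting my numbers, 43.1 cm / 60 = 0.7183, -37.1 cm / 60 = -0.6183, -1.77 rad / 6.2832 = -0.2817.

>>> servo_tool(
  moves=[
    [0.05, -0.0433, -0.0083, -0.0191],
    [0.1, -0.0867, -0.0167, -0.0382],
    [0.15, -0.13, -0.0333, -0.0573],
    [0.2, -0.1733, -0.05, -0.0764],
    [0.25, -0.2167, -0.0667, -0.0955],
    [0.3, -0.26, -0.0833, -0.1146],
    [0.35, -0.3033, -0.1, -0.1337],
    [0.4, -0.3467, -0.1167, -0.1528],
    [0.45, -0.39, -0.1333, -0.1719],
    [0.5, -0.4333, -0.15, -0.191],
    [0.55, -0.4767, -0.1667, -0.2101],
    [0.6, -0.52, -0.1833, -0.2292],
    [0.65, -0.5633, -0.2, -0.2483],
    [0.7, -0.6067, -0.2167, -0.2674],
    [0.7183, -0.6183, -0.2333, -0.2817],
    [0.7183, -0.6183, -0.2333, -0.2817],
    [0.7183, -0.6183, -0.2333, -0.2817],
    [0.7183, -0.6183, -0.2333, -0.2817],
  ],
  claw=0.5,
  force=30,
)

```text
time: 1.6
ee_pos: [0.585, 0.1572, 0.11]
tcp_rot: [-180.0, 0.0, 62.4]
wrist_force: [-0.8, 0.8, 0.6]
opening: 0.0428
grasp_force: 0.0
```

To row units: -8.8 cm / 60 = -0.1467, -8.5 cm / 60 = -0.1417.

>>> servo_tool(
  moves=[
    [0.0017, 0, -0.0333, 0],
    [0.0017, 0, -0.0667, 0],
    [0.0017, 0, -0.1, 0],
    [0.0017, 0, -0.125, 0],
    [0.0017, 0, -0.1417, 0],
    [0.0017, 0, -0.1467, 0],
    [0.0017, 0, -0.1467, 0],
    [0.0017, 0, -0.1467, 0],
  ],
)

```text
time: 2.27
ee_pos: [0.5868, 0.1574, 0.0232]
tcp_rot: [179.9, -0.1, 62.3]
wrist_force: [0.2, 0.5, 0.1]
opening: 0.0429
grasp_force: 0.0
```

>>> servo_tool(
  moves=[
    [0, 0, 0, 0],
    [0, 0, 0, 0],
    [0, 0, 0, 0],
    [0, 0, 0, 0],
    [0, 0, 0, 0],
    [0, 0, 0, 0],
    [0, 0, 0, 0],
    [0, 0, 0, 0],
  ],
  claw=1,
  force=30,
)

```text
time: 2.93
ee_pos: [0.587, 0.157, 0.023]
tcp_rot: [179.9, -0.1, 62.3]
wrist_force: [-1.0, 0.2, 5.7]
opening: 0.0125
grasp_force: 29.9
```

To row units: -0.4 cm / 60 = -0.0067, -0.2 cm / 60 = -0.0033.

>>> servo_tool(
  moves=[
    [0, 0, 0, 0],
    [0, 0, 0, 0],
    [0, 0, -0.0033, 0],
    [0, 0, -0.0067, 0],
    [0, 0, -0.0067, 0],
  ],
  claw=0.6,
)

```text
time: 3.35
ee_pos: [0.5865, 0.1568, 0.0179]
tcp_rot: [-180.0, 0.0, 62.3]
wrist_force: [-0.3, -0.7, 3.7]
opening: 0.034
grasp_force: 2.3
```

>>> servo_tool(
  moves=[
    [0, 0, 0, 0],
    [0, 0, 0, 0],
    [0, 0, 0, 0],
    [0, 0, 0, 0],
    [0, 0, 0, 0],
    [0, 0, 0, 0],
    [0, 0, 0, 0],
  ],
  claw=1,
  force=30,
)

```text
time: 3.93
ee_pos: [0.5872, 0.1571, 0.0191]
tcp_rot: [179.9, -0.1, 62.3]
wrist_force: [-1.1, 0.5, 9.4]
opening: 0.013
grasp_force: 32.1
```

To row units: 5.5 cm / 60 = 0.0917, 5 cm / 60 = 0.0833.

>>> servo_tool(
  moves=[
    [0, 0, 0.0067, 0],
    [0, 0, 0.0167, 0],
    [0, 0, 0.0333, 0],
    [0, 0, 0.05, 0],
    [0, 0, 0.0667, 0],
    [0, 0, 0.0833, 0],
    [0, 0, 0.0917, 0],
    [0, 0, 0.0917, 0],
    [0, 0, 0.0917, 0],
  ],
)

```text
time: 4.68
ee_pos: [0.5867, 0.1569, 0.0733]
tcp_rot: [180.0, -0.0, 62.3]
wrist_force: [-0.5, 0.2, -1.0]
opening: 0.0124
grasp_force: 29.2
```

```bash
python3 - <<'E'
from h import *
for n,(a,b,c,d) in {"side":(130,250,260,420)}.items():
    im=camera(n)[:,:,::-1]; cv2.imwrite("pics/s1.png",im); cv2.imwrite("pics/s1c.png",cv2.resize(im[a:b,c:d],None,fx=5,fy=5,interpolation=cv2.INTER_CUBIC))
cv2.imwrite("pics/t1.png",camera("top")[:,:,::-1])
E
```

```text
(no output)
```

View pics/s1c.png

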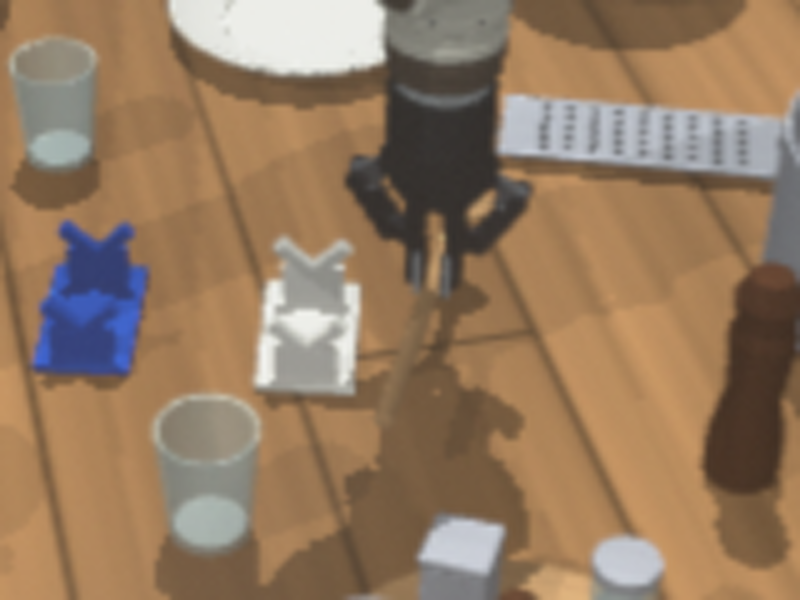

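The spoon is gripped and clear of the table, with its tail end at crop pixel (387,424), which is (337,214) in the full image. Next I'll check that it is level.

```bash
python3 - <<'E'
from h import *
d=np.array([np.cos(np.radians(62.3)),np.sin(np.radians(62.3))])
m=np.array([.5862,.157])
for z in(.045,.055,.06,.065):
  for s in (-.157,0,.091): print(z,s,((proj("side",[[*(m+s*d),z]])[0]-[260,130])*5).round(), proj("top",[[*(m+s*d),z]])[0].round(1))
im=cv2.imread("pics/t1.png")[140:220,240:340]
cv2.imwrite("pics/t1c.png",cv2.resize(im,None,fx=6,fy=6,interpolation=cv2.INTER_CUBIC))
E
```

```text
0.045 -0.157 [378. 439.] [320.  191.5]
0.045 0 [429. 296.] [281.1 170. ]
0.045 0.091 [455. 222.] [258.8 157.6]
0.055 -0.157 [378. 428.] [320.  191.3]
0.055 0 [429. 285.] [280.9 169.7]
0.055 0.091 [456. 211.] [258.4 157.3]
0.06 -0.157 [378. 422.] [320.  191.2]
0.06 0 [430. 279.] [280.7 169.5]
0.06 0.091 [456. 206.] [258.2 157.1]
0.065 -0.157 [378. 416.] [320.  191.1]
0.065 0 [430. 274.] [280.6 169.3]
0.065 0.091 [456. 200.] [258.1 156.9]
```

View pics/t1c.png

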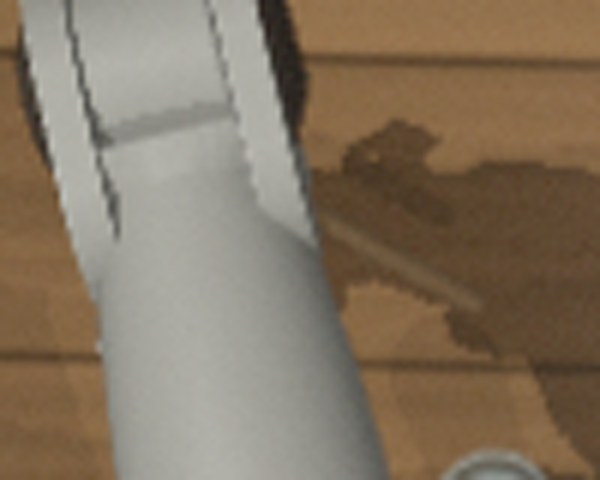

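The tail is at (320,190.5), which matches a level spoon at about z = 0.06. Next I carry it over the rest.

To row units: -8.3 cm / 60 = -0.1383, 2.5 cm / 60 = 0.0417, 0.207 rad / 6.2832 = 0.0329.

>>> servo_tool(
  moves=[
    [0, 0, 0.02, 0],
    [0, 0, 0.0367, 0],
    [-0.0167, 0.005, 0.0417, 0.0048],
    [-0.05, 0.015, 0.0417, 0.0111],
    [-0.0833, 0.025, 0.0417, 0.0191],
    [-0.1167, 0.035, 0.0417, 0.0271],
    [-0.1333, 0.04, 0.0417, 0.0318],
    [-0.1383, 0.0417, 0.0417, 0.0329],
    [-0.1383, 0.0417, 0.0417, 0.0329],
    [-0.1383, 0.0417, 0.0417, 0.0329],
  ],
)

```text
time: 5.62
ee_pos: [0.5041, 0.1819, 0.0984]
tcp_rot: [179.9, -0.0, 74.1]
wrist_force: [0.4, 0.3, -1.0]
opening: 0.0124
grasp_force: 29.4
```

```bash
python3 - <<'E'
from h import *
im=camera("side")[:,:,::-1]; cv2.imwrite("pics/s2c.png",cv2.resize(im[140:240,270:390],None,fx=6,fy=6,interpolation=cv2.INTER_CUBIC))
E
```

```text
(no output)
```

View pics/s2c.png

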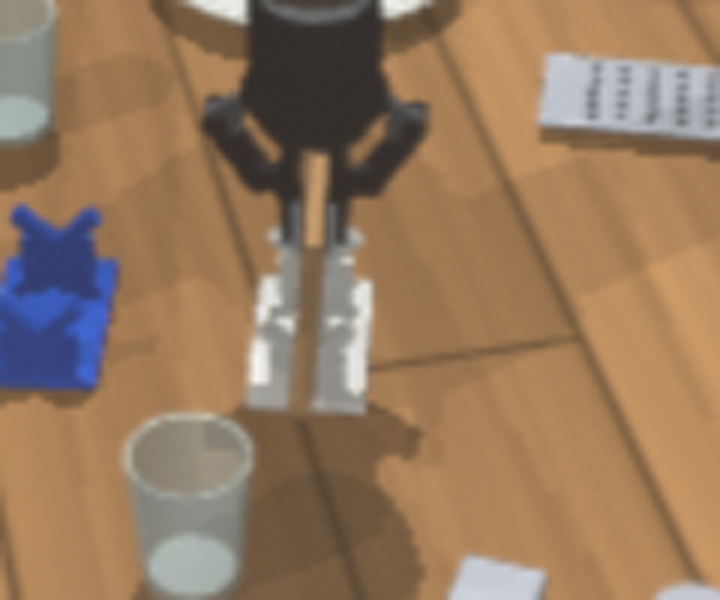

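The spoon is lined up over the rest: the handle runs down the middle of the foot at about x = 310 in the crop, clear of the glass. I'll lower it gently.

To row units: -3.9 cm / 60 = -0.065, -3.8 cm / 60 = -0.0633.

>>> servo_tool(
  moves=[
    [0, 0, -0.0167, 0],
    [0, 0, -0.0333, 0],
    [0, 0, -0.0467, 0],
    [0, 0, -0.055, 0],
    [0, 0, -0.06, 0],
    [0, 0, -0.0633, 0],
    [0, 0, -0.065, 0],
    [0, 0, -0.065, 0],
    [0, 0, -0.065, 0],
  ],
)

```text
time: 6.42
ee_pos: [0.5037, 0.1819, 0.0593]
tcp_rot: [180.0, -0.0, 74.1]
wrist_force: [-0.9, -0.2, -0.8]
opening: 0.0126
grasp_force: 29.4
```

To row units: -0.2 cm / 60 = -0.0033, -0.1 cm / 60 = -0.0017.

>>> servo_tool(
  moves=[
    [0, 0, -0.0017, 0],
    [0, 0, -0.0033, 0],
    [0, 0, -0.0033, 0],
    [0, 0, -0.0033, 0],
  ],
)

```text
time: 6.75
ee_pos: [0.5036, 0.1821, 0.0581]
tcp_rot: [180.0, -0.1, 74.1]
wrist_force: [-4.3, -0.4, 6.2]
opening: 0.0127
grasp_force: 30.2
```

To row units: -0.15 cm / 60 = -0.0025, -0.1 cm / 60 = -0.0017.

>>> servo_tool(
  moves=[
    [-0.0017, 0, 0, 0],
    [-0.0025, 0, 0, 0],
    [-0.0025, 0, 0, 0],
  ],
)

```text
time: 7.0
ee_pos: [0.5021, 0.1819, 0.0571]
tcp_rot: [180.0, -0.0, 74.1]
wrist_force: [-0.2, -0.1, 2.0]
opening: 0.0122
grasp_force: 29.5
```

>>> servo_tool(
  moves=[
    [0, 0, 0, 0],
    [0, 0, 0, 0],
    [0, 0, 0, 0],
    [0, 0, 0, 0],
    [0, 0, 0, 0],
    [0, 0, 0, 0],
    [0, 0, 0, 0],
    [0, 0, 0, 0],
  ],
  claw=0.5,
)

```text
time: 7.67
ee_pos: [0.502, 0.1818, 0.057]
tcp_rot: [-180.0, 0.0, 74.1]
wrist_force: [-0.5, 0.6, -0.2]
opening: 0.0429
grasp_force: 0.0
```

To row units: 14 cm / 60 = 0.2333, 12 cm / 60 = 0.2.

>>> servo_tool(
  moves=[
    [0, 0, 0.0167, 0],
    [0, 0, 0.05, 0],
    [0, 0, 0.1, 0],
    [0, 0, 0.15, 0],
    [0, 0, 0.2, 0],
    [0, 0, 0.2333, 0],
    [0, 0, 0.2333, 0],
  ],
)

```text
time: 8.25
ee_pos: [0.5034, 0.1823, 0.2028]
tcp_rot: [179.7, -0.2, 74.1]
wrist_force: [0.9, -0.4, 0.4]
opening: 0.043
grasp_force: 0.0
```

```bash
python3 - <<'E'
from h import *
im=camera("side")[:,:,::-1]; cv2.imwrite("pics/s3c.png",cv2.resize(im[140:240,270:390],None,fx=6,fy=6,interpolation=cv2.INTER_CUBIC))
E
```

```text
(no output)
```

View pics/s3c.png

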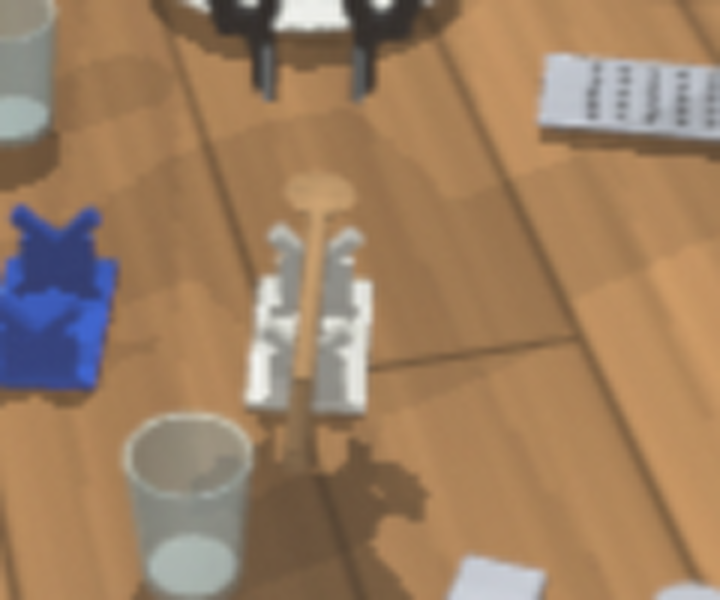

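The spoon lies in both notches, with its bowl at (320,190) and tail at (297,462) in the crop, and the gripper is clear. Next is the knob.

To row units: -46.4 cm / 60 = -0.7733, -1.2 cm / 60 = -0.02, -0.27 rad / 6.2832 = -0.043.

>>> servo_tool(
  moves=[
    [-0.0017, -0.05, 0.0083, -0.0032],
    [-0.0033, -0.1083, 0.0083, -0.0064],
    [-0.005, -0.1667, 0.0083, -0.0095],
    [-0.0067, -0.225, 0.0083, -0.0127],
    [-0.0083, -0.2833, 0.0083, -0.0159],
    [-0.01, -0.3417, 0.0083, -0.0191],
    [-0.0117, -0.4, 0.0083, -0.0223],
    [-0.0133, -0.4583, 0.0083, -0.0255],
    [-0.015, -0.5167, 0.0083, -0.0286],
    [-0.0167, -0.575, 0.0083, -0.0318],
    [-0.0183, -0.6333, 0.0083, -0.035],
    [-0.02, -0.6917, 0.0083, -0.0382],
    [-0.02, -0.7417, 0.0083, -0.0414],
    [-0.02, -0.7733, 0.0083, -0.043],
    [-0.02, -0.7733, 0.0083, -0.043],
    [-0.02, -0.7733, 0.0083, -0.043],
    [-0.02, -0.7733, 0.0083, -0.043],
  ],
  claw=0.4,
)

```text
time: 9.72
ee_pos: [0.4898, -0.2815, 0.2015]
tcp_rot: [-179.9, -0.0, 58.7]
wrist_force: [-0.6, -0.1, 0.5]
opening: 0.0515
grasp_force: 0.0
```

To row units: -6.2 cm / 60 = -0.1033, -6.1 cm / 60 = -0.1017.

>>> servo_tool(
  moves=[
    [0, 0, -0.025, 0],
    [0, 0, -0.05, 0],
    [0, 0, -0.075, 0],
    [0, 0, -0.0917, 0],
    [0, 0, -0.1017, 0],
    [0, 0, -0.1033, 0],
    [0, 0, -0.1033, 0],
  ],
)

```text
time: 10.3
ee_pos: [0.4901, -0.2817, 0.1402]
tcp_rot: [-180.0, -0.0, 58.7]
wrist_force: [-0.9, -0.0, 1.2]
opening: 0.0513
grasp_force: 0.0
```

>>> servo_tool(
  moves=[
    [0, 0, 0, 0],
    [0, 0, 0, 0],
    [0, 0, 0, 0],
    [0, 0, 0, 0],
    [0, 0, 0, 0],
    [0, 0, 0, 0],
    [0, 0, 0, 0],
    [0, 0, 0, 0],
  ],
  claw=1,
  force=30,
)

```text
time: 10.97
ee_pos: [0.4904, -0.2823, 0.141]
tcp_rot: [179.9, -0.0, 58.7]
wrist_force: [-0.7, 1.3, 5.9]
opening: 0.023
grasp_force: 29.5
```

```bash
python3 - <<'E'
from h import *
im=camera("side")[:,:,::-1]; cv2.imwrite("pics/s4c.png",cv2.resize(im[200:320,300:430],None,fx=5,fy=5,interpolation=cv2.INTER_CUBIC))
C=np.array([.535,-.2105]); a0=np.arctan2(-.072,-.044)
p=np.array(get_obs()["ee_pos"]); print(p, np.linalg.norm(p[:2]-C), np.degrees(np.arctan2(*(p[:2]-C)[::-1])))
for k in range(0,13):
    a=np.radians(-121.4-59.4*k/12); q=C+.085*np.array([np.cos(a),np.sin(a)]); 
    q0=C+.085*np.array([np.cos(np.radians(-121.4)),np.sin(np.radians(-121.4))]); print(((q-q0)*100).round(2), round(-np.radians(59.4*k/12),3))
E
```

```text
[ 0.49040773 -0.28231426  0.14099936] 0.08453258879890034 -121.83775942425265
[0. 0.] -0.0
[-0.61  0.41] -0.086
[-1.18  0.87] -0.173
[-1.71  1.38] -0.259
[-2.2   1.93] -0.346
[-2.63  2.52] -0.432
[-3.01  3.15] -0.518
[-3.34  3.8 ] -0.605
[-3.61  4.49] -0.691
[-3.82  5.19] -0.778
[-3.96  5.91] -0.864
[-4.05  6.64] -0.95
[-4.07  7.37] -1.037
```

View pics/s4c.png

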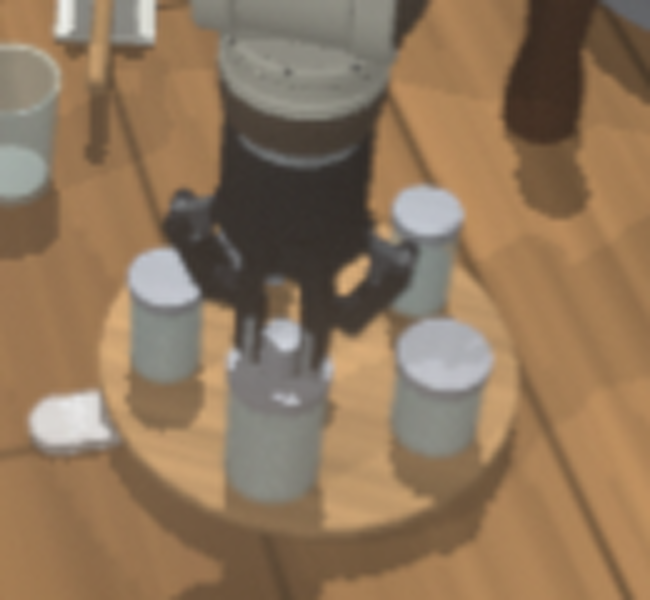

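The fingers hold the knob, with its top at (283,335) in the crop, and the tips sit on or just above the lid. I'll turn the first half and check the forces.

To row units: 3.15 cm / 60 = 0.0525, -3.01 cm / 60 = -0.0502, -0.518 rad / 6.2832 = -0.0824.

>>> servo_tool(
  moves=[
    [-0.005, 0.0033, 0, -0.0068],
    [-0.0102, 0.0068, 0, -0.0137],
    [-0.015, 0.0107, 0, -0.0207],
    [-0.0197, 0.0145, 0, -0.0275],
    [-0.0242, 0.0187, 0, -0.0344],
    [-0.0285, 0.023, 0, -0.0412],
    [-0.0327, 0.0275, 0, -0.0481],
    [-0.0367, 0.0322, 0, -0.0551],
    [-0.0403, 0.037, 0, -0.0619],
    [-0.0438, 0.042, 0, -0.0688],
    [-0.0472, 0.0472, 0, -0.0756],
    [-0.0502, 0.0525, 0, -0.0824],
    [-0.0502, 0.0525, 0, -0.0824],
  ],
)

```text
time: 12.1
ee_pos: [0.4599, -0.2506, 0.141]
tcp_rot: [179.9, -0.0, 28.8]
wrist_force: [-1.7, 0.3, 6.9]
opening: 0.0227
grasp_force: 29.8
```

To row units: 4.2 cm / 60 = 0.07, 3.85 cm / 60 = 0.0642, -0.519 rad / 6.2832 = -0.0826.

>>> servo_tool(
  moves=[
    [-0.0028, 0.0055, 0, -0.0068],
    [-0.0055, 0.0108, 0, -0.0138],
    [-0.0078, 0.0165, 0, -0.0207],
    [-0.01, 0.0223, 0, -0.0275],
    [-0.0118, 0.0282, 0, -0.0344],
    [-0.0135, 0.034, 0, -0.0414],
    [-0.0148, 0.04, 0, -0.0482],
    [-0.0158, 0.046, 0, -0.0551],
    [-0.0167, 0.052, 0, -0.0619],
    [-0.0173, 0.0582, 0, -0.0688],
    [-0.0177, 0.0642, 0, -0.0756],
    [-0.0177, 0.07, 0, -0.0826],
    [-0.0177, 0.07, 0, -0.0826],
    [-0.0177, 0.07, 0, -0.0826],
    [-0.0177, 0.07, 0, -0.0826],
  ],
)

```text
time: 13.35
ee_pos: [0.4493, -0.2087, 0.141]
tcp_rot: [180.0, -0.0, -0.7]
wrist_force: [-4.1, 2.2, 7.5]
opening: 0.0228
grasp_force: 30.0
```

```bash
python3 - <<'E'
from h import *
print({k:np.round(get_obs()[k],4) for k in("time","ee_pos","tcp_rot","wrist_force","grasp_force")})
im=camera("side")[:,:,::-1]; top=camera("top")[:,:,::-1]
a=cv2.resize(im[170:320,290:430],None,fx=4,fy=4,interpolation=cv2.INTER_CUBIC)
cv2.imwrite("pics/f.png",a)
for p in([.45,-.2093,.142],[.45,-.2093,.118],[.3678,-.2087,.01],[.535,-.2105,.117]): print(((proj("side",[p])[0]-[290,170])*4).round(), proj("top",[p])[0].round(1))
E
```

```text
{'time': np.float64(13.35), 'ee_pos': array([ 0.4493, -0.2087,  0.141 ]), 'tcp_rot': array([ 1.799798e+02, -3.330000e-02, -7.353000e-01]), 'wrist_force': array([-4.1494,  2.186 ,  7.5127]), 'grasp_force': np.float64(29.951)}
[178. 317.] [387.7 210.1]
[177. 341.] [386.8 210.3]
[ 64. 459.] [382.6 234.1]
[294. 324.] [387.5 185.2]
```

View pics/f.png

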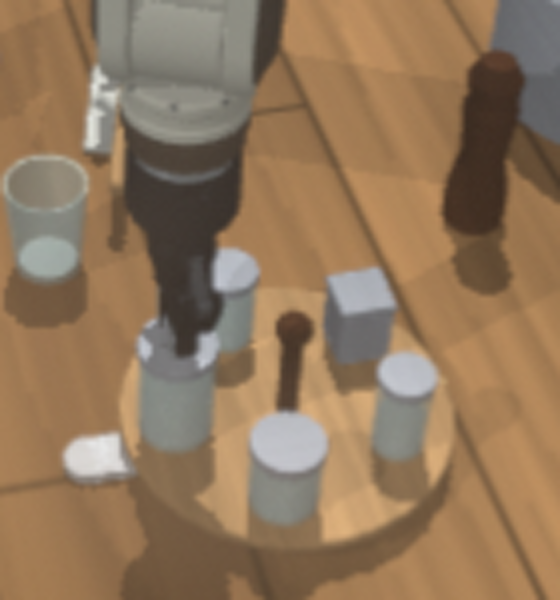

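The lid centre is at about (178,345), against a predicted (177,341), and the tongue end at (63,460) also matches. The jar is over the tongue, gripped and still, so I'm handing in.

```bash
python3 -c "
from workcell import *
print(job_done())"
```

```text
the job is handed in; nothing more can be done
None
```

I handed the job in at about 13.5 s with the spoon laid level in both notches and let go, and the cheese jar over the tongue with its knob still gripped; `job_done()` returned no verdict.

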